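# Gauge the autoclaved centrifuge-tube sleeves and sort them

### The job

The two white centrifuge-tube sleeves in the drying tray have been autoclaved and may have shrunk inside: check each one on the steel gauge pin by sliding it straight down as far as it will go with light pressure, never forcing it. Stand a sleeve that slides fully home upright in the blue tray, and put one that sticks part way in the red basket. Take them one at a time, putting the first away before you gauge the second, and do not disturb anything else on the bench.

Things in the scene. Friction and masses are not known exactly. Their poses are not given: they have to be found in the camera images.
- sleeve_1: White plastic centrifuge-tube sleeve: a round tube 30 mm outside, 60 mm long, 30 to 60 g, open at both ends. Its bore is 18 mm wide at each end and for 16 mm in; beyond, it is either 18 mm right through or shrunk to 12.5 mm. Both sleeves look alike outside: the gauge must tell. Starts upright on the drying tray's floor. Origin at its centre, 30 mm from each end; z along the bore.
- sleeve_2: White plastic centrifuge-tube sleeve: a round tube 30 mm outside, 60 mm long, 30 to 60 g, open at both ends. Its bore is 18 mm wide at each end and for 16 mm in; beyond, it is either 18 mm right through or shrunk to 12.5 mm. Both sleeves look alike outside: the gauge must tell. Starts upright on the drying tray's floor. Origin at its centre, 30 mm from each end; z along the bore.
- gauge: Fixed go-gauge: grey foot plate 90 x 90 x 12 mm with bolt heads (17 mm high) near its corners, on it a dark collar 36 mm across, its top 22 mm above the bench, and an upright steel pin 16 mm in diameter standing 52 mm above the collar, the last 8 mm tapering to 8 mm across; pin tip 74 mm above the bench. Origin under the plate's centre, on the bench; z up.
- gauge_seat (a point): Centre of the collar's top face, 22 mm above the bench, on the pin's axis; z up along the pin. A clear sleeve (1 mm play all round) slides down until its lower end rests here, its centre 30 mm above this point. A shrunken one goes about 20 mm onto the pin and stops hard, its centre about 61 mm above this point. Both stops are rigid.
- drying_tray: Fixed shallow metal tray, 130 mm (its x) by 230 mm (its y), 15 mm high (the rolled rim reaches 18 mm), floor 3 mm above the bench, grey pad inside. The sleeves start on its floor at least 80 mm apart. Origin under its centre, on the bench; z up.
- blue_tray: Fixed blue plastic tray for sleeves that pass, 120 mm (its x) by 160 mm (its y) outside, 40 mm high, walls and floor 4 mm thick. Origin under its centre, on the bench; z up.
- red_basket: Fixed red slotted basket for sleeves that fail, same size as the blue tray: 120 mm (its x) by 160 mm (its y) outside, 40 mm high, walls and floor 4 mm thick. Origin under its centre, on the bench; z up. The two change places from run to run.
- cap_1: Bystander: red screw cap 19 mm across and 13 mm high, lying in the drying tray between the sleeves. Origin under its centre.
- cap_2: Bystander: another red screw cap, the same size, in the drying tray. Origin under its centre.
- reagent_bottle: Bystander: amber bottle with white cap, 76 mm across, 165 mm tall, standing beyond the drying tray and gauge. Origin under its centre.
- beaker: Bystander: glass beaker, 70 mm across, 90 mm tall, standing beyond the drying tray and gauge. Origin under its centre.
- vial: Bystander: small amber vial, 28 mm across, 50 mm tall, standing between the amber bottle and the beaker. Origin under its centre.
- marker: Bystander: white marker pen with black cap, 125 mm long, 16 mm high, lying to the left of the blue tray and red basket. Origin under its middle, x along the pen.
- wash_bottle: Bystander: white squeeze bottle with red cap, 62 mm across, 150 mm tall, standing beyond the drying tray's right end. Origin under its centre.
Things that resemble listed ones, but are neither listed nor needed, are in the scene too. Leave any green or turquoise look-alike of the sleeve_2 alone. Of the things that look like the blue_tray, the smaller one is meant.

How it is judged:
On the way, in this order (a step that is already met when the one before it is completed fails the run):
1. one of the sleeves is slid straight down on the gauge pin as far as it goes: fully home, or, if it is the shrunken one, until it sticks (((horizontal distance between sleeve_1 and gauge_seat below 0.004 m and z of sleeve_1 in the frame of gauge_seat between 0.02 and 0.0335 m and angle between the z axis of sleeve_1 and the z axis of gauge_seat, either way round below 0.12 rad) or (horizontal distance between sleeve_2 and gauge_seat below 0.004 m and z of sleeve_2 in the frame of gauge_seat between 0.02 and 0.0665 m and angle between the z axis of sleeve_2 and the z axis of gauge_seat, either way round below 0.12 rad))), for 0.2 s.
2. with the first sleeve already put away where it belongs (passed: standing in the blue tray; failed: in the red basket), the other is slid on the gauge pin as far as it goes (((horizontal distance between sleeve_1 and gauge_seat below 0.004 m and z of sleeve_1 in the frame of gauge_seat between 0.02 and 0.0335 m and angle between the z axis of sleeve_1 and the z axis of gauge_seat, either way round below 0.12 rad and x of sleeve_2 in the frame of red_basket between -0.055 and 0.055 m and y of sleeve_2 in the frame of red_basket between -0.075 and 0.075 m and z of sleeve_2 in the frame of red_basket between 0 and 0.04 m) or (horizontal distance between sleeve_2 and gauge_seat below 0.004 m and z of sleeve_2 in the frame of gauge_seat between 0.02 and 0.0665 m and angle between the z axis of sleeve_2 and the z axis of gauge_seat, either way round below 0.12 rad and x of sleeve_1 in the frame of blue_tray between -0.055 and 0.055 m and y of sleeve_1 in the frame of blue_tray between -0.075 and 0.075 m and z of sleeve_1 in the frame of blue_tray between 0.028 and 0.04 m and angle between the z axis of sleeve_1 and the z axis of blue_tray, either way round below 0.15 rad))), for 0.2 s.
At the end, for the whole second after the job is handed in: The sleeve whose bore is clear stands upright (within about 8 degrees) on the floor of the blue tray, the shrunken one lies or stands wholly down inside the red basket, both at rest and released (x of sleeve_1 in the frame of blue_tray between -0.055 and 0.055 m and y of sleeve_1 in the frame of blue_tray between -0.075 and 0.075 m and z of sleeve_1 in the frame of blue_tray between 0.028 and 0.04 m and angle between the z axis of sleeve_1 and the z axis of blue_tray, either way round below 0.15 rad and x of sleeve_2 in the frame of red_basket between -0.055 and 0.055 m and y of sleeve_2 in the frame of red_basket between -0.075 and 0.075 m and z of sleeve_2 in the frame of red_basket between 0 and 0.04 m and linear speed of each of sleeve_1, sleeve_2 below 0.02 m/s); the robot touches nothing.
It fails at once if a sleeve is forced onto the gauge (peak over 70 N) (contact force between any of sleeve_1, sleeve_2 and gauge above 70 N).
It fails at once if a bystander (cap, bottle, beaker, vial, marker or wash bottle) is pushed more than 30 mm from its place (distance of any of cap_1, cap_2, reagent_bottle, beaker, vial, marker, wash_bottle from where it was at the start of the episode above 0.03 m).
It fails at once if a standing bystander is tipped over (angle between any of reagent_bottle, beaker, vial, wash_bottle's own z axis and vertical above 0.5 rad).
It also fails if it takes over 72 s, if anything falls off the work surface, if the arm or the gripper's body presses on something with over 40 N, if the wrist force passes 120 N, or if a joint passes its speed limit or range.

### The arm

A 7-joint arm with a two-finger parallel gripper is mounted at the origin on the work surface. World frame = base frame: x ahead of the robot, y to its left, z up, the work surface at z = 0. Lengths are in m, angles in rad, forces in N, time in s.
With the tool pointing down it reaches from about 0.4 to 0.85 m from the base axis. Payload 10.4 kg.
Tool frame: the origin (TCP) lies on the centre line of the jaws, within the pads' length; the fingertips stand 17 mm ahead of it and the grasp point (between the pads) lies 2 mm behind it; z points along the fingers, y is the line along which they close (so a half turn about z gives the same grasp; the last joint's range is limited). The gripper opens to 85 mm and grips with 20 to 120 N. Pads are 22 mm wide; open, the fingers measure 114 mm over their backs; the gripper's body (76 mm by 85 mm) begins 54 mm behind the grasp point. The pads swing forward as they close: fully open they stand 13 mm farther back than shut.
Start: joints at [1.291, 0.332, -0.065, 1.46, 0.022, 1.35, -0.088], TCP at [0.159, -0.605, 0.248] pointing down, gripper open.
Joint ranges: [-2.6, 2.6], [-0.5, 2.12], [-1.47, 1.34], [0.16, 2.42], [-1.27, 4.41], [0.06, 2.06], [-2.6, 2.6]. Speed limits (rad/s): [2.22, 2.22, 2.79, 2.79, 3.14, 3.14, 3.14].

### API

Orientations are given as [roll, pitch, yaw] about the fixed x, y, z axes, in that order (R = Rz(yaw) Ry(pitch) Rx(roll)).
In Python, from workcell import * gives the robot as it stands. The module is installed in compiled form; this text tells all that it offers. Calls block until the motion is done:
- move_pose(position, orientation): joint-space move of the TCP to a pose.
- move_straight(position, frame=None, vel=0.15, f_stop=None): straight line of the TCP; frame=None keeps the orientation; vel is the mean speed in m/s. With f_stop (N) it stops when the force on the tool has changed by that much, and returns True; else False.
- movej(angles): joint-space move.
- release() and close_gripper(): open the fingers fully, or close them until they stop; the grip force is fixed at half the most.
- hold(seconds).
- solve_ik(position, orientation): joint angles nearest the present ones, or None.
- observe(): the state.
- snapshot(name): name is "side" or "top"; returns (picture, depth): 384x512x3 uint8, red, green, blue; 384x512 float32, m along the optical axis (not along the pixel's ray), 0 where there is no reading.
- camera_info(name): a dict with "vertical_fov" (degrees; the focal length in pixels is half the picture's height over the tangent of half this angle, whatever the lens; pixels are square), "cx", "cy" (the principal point, pixels), "distortion" ([k1, k2, p1, p2, k3] as OpenCV has them; the pictures are not rectified), "rvec" (rotation vector, rad) and "tvec" (3), from world to camera coordinates, as OpenCV has them. Camera axes: x right, y down, z forward; pixel columns grow to the right and rows downward; lengths in m; the calibration is good to about 2 mm. A picture is of the moment at which its call begins. camera_info takes no time and is no camera call.
A pose or a line that the arm cannot do raises PlanningError and nothing moves.
- hand_in(): hands the job in; it is judged then, once.
The state is a dict: "time_s": time; "q": joint angles; "qd": joint speeds; "tau": joint torques, N m; "eef_pos": TCP position; "orientation": TCP orientation; "ft_force": force on the tool from outside, world axes, zero at the start; "torque": the same for the moment, N m; "gripper_width": finger opening in m; "grip_force": force on a finger pad.
Only numpy, scipy, OpenCV 4.12 (cv2) and the standard library are available. Lean on these libraries where they do the work, as an engineer would, in place of code of your own. Each camera call takes 0.05 s, during which the arm holds its last target. There are 200 camera calls.

## Working session

There is one attempt and no reset: what is moved stays moved. The work goes in short steps, each a Python script; the robot and the scene stay as the last script left them, time stands still between calls to the robot, and variables do not carry over. Pictures are saved under pics/ and viewed, at most 10 in all, crops included, and the job is handed in when it is done.

```bash
mkdir -p pics
python3 - <<'E'
from workcell import *
import cv2,numpy as np
for n in("side","top"):
    p,d=snapshot(n); np.savez(f"pics/{n}0.npz",p=p,d=d); cv2.imwrite(f"pics/{n}0.png",cv2.cvtColor(p,cv2.COLOR_RGB2BGR)); print(n,camera_info(n),(d>0).mean())
o=observe();print(o["time_s"],o["eef_pos"],o["orientation"],o["gripper_width"])
E
```

```text
side {'vertical_fov': 49.992384922177116, 'cx': 258.2387373886433, 'cy': 200.95672920260319, 'distortion': array([-0.08514702,  0.        ,  0.        ,  0.        ,  0.        ]), 'rvec': array([ 2.12400539, -0.30004855,  0.17048848]), 'tvec': array([-0.4572032 ,  0.09023737,  1.21903678])} 0.9959208170572916
top {'vertical_fov': 46.728281311399776, 'cx': 257.8101148526916, 'cy': 190.66499120885157, 'distortion': array([-0.02119555,  0.        ,  0.        ,  0.        ,  0.        ]), 'rvec': array([ 2.18771301, -2.19326244,  0.06509331]), 'tvec': array([-0.04007706,  0.46819108,  1.3581323 ])} 0.9961700439453125
0.1 [ 0.15867251 -0.60420423  0.24762595] [-3.14034648e+00  6.67190936e-05  2.56843458e-01] 0.08569158471316186
```

View pics/top0.png

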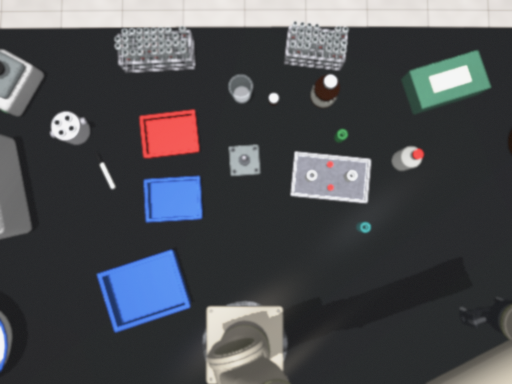

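View pics/side0.png

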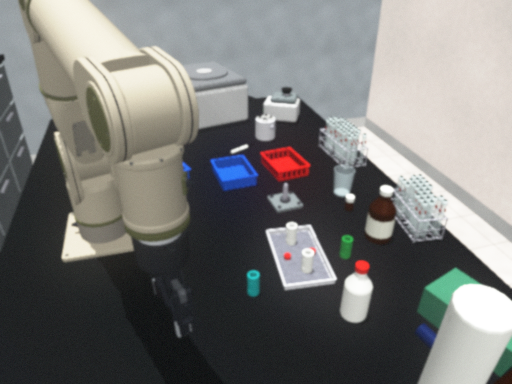

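The top view shows white sleeves at about (312,175) and (352,175) in the drying tray, with red caps at (329,164) and (330,187). The gauge is at (244,160) and the red basket at (170,134).
- **Sleeve look-alikes:** green at (342,134) and turquoise at (365,227). The white ones on the tray are meant.
- **Blue trays:** (173,199) is small and (143,290) is large. The smaller one is meant.

I'll measure these and confirm them in an enlarged crop.

```bash
cat > h.py <<'E'
import cv2,numpy as np
from workcell import *
def cam(n):
    c=camera_info(n);f=192/np.tan(np.radians(c["vertical_fov"])/2)
    K=np.array([[f,0,c["cx"]],[0,f,c["cy"]],[0,0,1.]]);R=cv2.Rodrigues(c["rvec"])[0]
    return K,np.array(c["distortion"]),R,np.array(c["tvec"]),c["rvec"]
def rays(n,uv):
    K,D,R,t,_=cam(n);x=cv2.undistortPoints(np.float64(uv).reshape(-1,1,2),K,D)[:,0]
    return -R.T@t,np.c_[x,np.ones(len(x))]@R
def onplane(n,uv,z):
    o,d=rays(n,uv);return o+d*((z-o[2])/d[:,2])[:,None]
def proj(n,P):
    K,D,R,t,rv=cam(n);return cv2.projectPoints(np.float64(P).reshape(-1,1,3),rv,t,K,D)[0][:,0]
def cloud(n,d):
    v,u=np.mgrid[:384,:512];o,r=rays(n,np.c_[u.ravel(),v.ravel()]);return (o+r*d.reshape(-1,1)).reshape(384,512,3)
def load(f):
    z=np.load(f);return z["p"],z["d"]
E
python3 - <<'E'
from h import *
p,d=load("pics/top0.npz");C=cloud("top",d)
def blob(m,box):
    u0,v0,u1,v1=box;k=np.zeros_like(m);k[v0:v1,u0:u1]=m[v0:v1,u0:u1];return k
hsv=cv2.cvtColor(p,cv2.COLOR_RGB2HSV)
H,S,V=[hsv[...,i].astype(int) for i in range(3)]
print("bench z",np.median(C[60:120,210:225,2]) , C[230:260,230:300,2].mean())
for nm,m in (("blue",(H>100)&(H<125)&(S>120)&(V>60)),("red",((H<8)|(H>172))&(S>120)&(V>80))):
    n,l,s,c=cv2.connectedComponentsWithStats(m.astype(np.uint8))
    for i in range(1,n):
        if s[i,4]>15:
            k=l==i; cs=cv2.findContours(k.astype(np.uint8),0,2)[0][0].reshape(-1,2)
            z=.04 if s[i,4]>500 else .013
            r=cv2.minAreaRect(onplane("top",cs,z)[:,:2].astype(np.float32))
            print(nm,c[i],s[i,4],"rect",np.round(r[0],4),np.round(r[1],4),round(r[2],1),"zmax",np.percentile(C[k][:,2],95))
for nm,b in(("sA",(302,163,322,186)),("sB",(342,163,362,186)),("pin",(230,145,258,176))):
    z=C[b[1]:b[3],b[0]:b[2],2]
    print(nm); print((z[::1]*1000).round().astype(int))
a=cv2.resize(p[120:215,135:375],None,fx=3.3,fy=3.3,interpolation=cv2.INTER_CUBIC)
q,_=load("pics/side0.npz");b=cv2.resize(q[140:300,200:380],None,fx=1.6,fy=1.6,interpolation=cv2.INTER_CUBIC)
w=np.zeros((a.shape[0]+b.shape[0],a.shape[1],3),np.uint8);w[:a.shape[0]]=a;w[a.shape[0]:,:b.shape[1]]=b
cv2.imwrite("pics/c1.png",w[...,::-1]);print(w.shape)
E
```

```text
bench z -0.000841099033655035 0.003148567583010235
blue [172.54163484 198.74293354] 2618 rect [0.4428 0.217 ] [0.1362 0.1771] 3.4 zmax 0.04281735376129481
blue [143.49023363 290.22807354] 5222 rect [0.1691 0.3017] [0.1886 0.2489] 18.3 zmax 0.059015848866155726
blue [  3.44776119 347.19402985] 134 rect [-0.0037  0.7373] [0.1539 0.0218] 1.4 zmax 0.1091052673162095
red [168.88015564 133.63696498] 2570 rect [0.6421 0.2303] [0.1375 0.1771] 6.6 zmax 0.04283176079513844
red [418.26804124 153.45360825] 97 rect [ 0.5844 -0.5418] [0.0347 0.0314] 89.9 zmax 0.1517239011230746
red [329.43478261 163.91304348] 23 rect [ 0.5505 -0.2639] [0.0156 0.0125] 89.9 zmax 0.017030154899257587
red [329.90909091 187.09090909] 22 rect [ 0.4789 -0.2646] [0.0124 0.0125] 89.3 zmax 0.02044981770525306
sA
[[ 3  5 -2  2  7  8  4  2  3  5  5 -1  1  2  3 -3  4  5  4  9]
 [ 0  4  3  6  2  4  4  2  4  4  3  0  4  1  5  2  8 -2  3 -2]
 [ 5  0  3  2  7  7  6 -1 -1 -2 -1  3  4  3  3  0 -1  1  5  1]
 [ 2  2  8  5  3  5  3  2 -2  5  4 -1  0  6  2  2  3  6  5  5]
 [ 3  0  8 -3  5 -3  3  5  7  2  1  8  3  1  3  1  6  5 -2  5]
 [
[... 6399 characters left out ...]
11   13    5   10   15   15    6
    12    9    9   14   10   10    7   11    8   13    8   21   13   15]
 [   0   10   13   17   11   21   14    9    6   13    5    8   13   11
    15   12    8   11   10   15    8    8   13   11    7    8   11    8]
 [  -3   17   13   15   10   10   12   11    8    5   12   16   11   12
     9   11   14   11    7   13   13    7    9    7    8    9    8    7]
 [   8    9   10    9   10   10   12   14   12   15   14   15    5   12
     7    5    9    2   -2   -7    0   -6    4    0   -1    1   -3    5]
 [   6    9    8    2   -6   -2    1    0    1   -5   -6    8    1   -1
    -7    1    3   -2   -4    0    3    1   -7   -2   -6   -3   -2    0]]
(570, 792, 3)
```

View pics/c1.png

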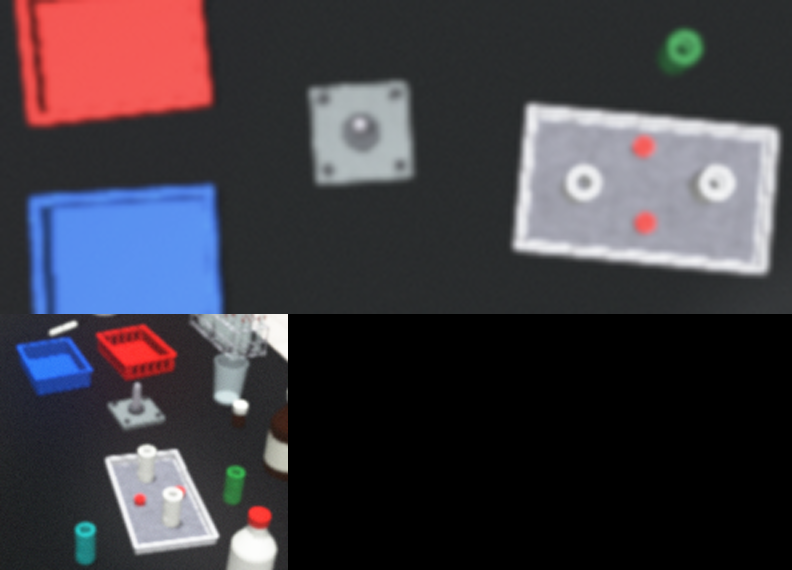

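The crop confirms two white rings at top-view (312,175) and (352,175), the gauge pin at about (243,158), the red basket and the smaller blue tray. Green and turquoise stay apart. Next I'll fit exact centres in both views.

```bash
cat >> h.py <<'E'
def fitc(X,r):
    from scipy.optimize import least_squares
    f=lambda c:np.hypot(X[:,0]-c[0],X[:,1]-c[1])-r
    return least_squares(f,X[:,:2].mean(0),loss="soft_l1",f_scale=.002).x
def near(C,xy,r,z0,z1):
    k=(np.hypot(C[...,0]-xy[0],C[...,1]-xy[1])<r)&(C[...,2]>z0)&(C[...,2]<z1);return C[k],k
E
python3 - <<'E'
from h import *
g={}
for n in("top","side"):
    p,d=load(f"pics/{n}0.npz");C=cloud(n,d)
    for nm,uv in(("sA",(312,175)),("sB",(352,175)),("pin",(243,158))):
        if n=="top": g[nm]=onplane("top",[uv],.063)[0]
        c=g[nm]
        X,k=near(C,c,.03,.025 if nm!="pin" else .03,.085)
        r=.015 if nm!="pin" else .008
        m=(X[:,:2].min(0)+X[:,:2].max(0))/2
        Y,k2=near(C,c,.03,.057 if nm!="pin" else .066,.09)
        print(n,nm,len(X),"mid",m.round(4),"top centroid",Y.mean(0).round(4),"n",len(Y),"px",np.argwhere(k).mean(0)[::-1].round(1))
        if n=="top":
          if nm!="pin":
            o=cv2.minEnclosingCircle(X[X[:,2]>.05][:,:2].astype(np.float32));print("  circ",np.round(o[0],4),round(o[1],4))
          else:
            Z,_=near(C,c,.024,.016,.03);q=cv2.minEnclosingCircle(Z[:,:2].astype(np.float32));print("  collar",np.round(q[0],4),round(q[1],4))
            Z,_=near(C,c,.075,.006,.03);q=cv2.minAreaRect(Z[:,:2].astype(np.float32));print("  plate",np.round(q[0],4),np.round(q[1],4))
        else:
            # side: axis line from fit with known radius on wall points
            W=X[X[:,2]<.055] if nm!="pin" else X[X[:,2]<.062]
            print("  wallfit",fitc(W,r).round(4),len(W),"z",X[:,2].max().round(4))
o=[solve_ik(P,[-np.pi,0,0]) for P in([.51,-.2,.2],[.55,0,.25],[.44,.217,.1],[.64,.23,.1])];print(np.round([x if x is not None else [0]*7 for x in o],2))
E
```

```text
top sA 74 mid [ 0.5123 -0.2004] top centroid [ 0.5125 -0.2004  0.0621] n 51 px [310.7 175. ]
  circ [ 0.5132 -0.2   ] 0.0152
top sB 91 mid [ 0.5124 -0.3213] top centroid [ 0.5118 -0.3214  0.0621] n 50 px [350.6 175.2]
  circ [ 0.5122 -0.3212] 0.0149
top pin 30 mid [0.5644 0.0015] top centroid [0.5643 0.0015 0.0707] n 19 px [243.4 157.8]
  collar [0.5624 0.004 ] 0.0221
  plate [0.568  0.0039] [0.1126 0.1243]
side sA 160 mid [ 0.5127 -0.2049] top centroid [ 0.5128 -0.2058  0.0627] n 62 px [291.5 230.2]
  wallfit [ 0.5143 -0.2026] 86 z 0.0667
side sB 198 mid [ 0.5127 -0.3233] top centroid [ 0.5124 -0.3262  0.0623] n 76 px [307.5 257.5]
  wallfit [ 0.5138 -0.3234] 115 z 0.0673
side pin 64 mid [ 0.5646 -0.0038] top centroid [ 0.5641 -0.0038  0.0712] n 18 px [285.  189.7]
  wallfit [0.5671 0.0014] 41 z 0.076
[[ 0.7   0.23 -0.47  1.71  0.11  1.22 -1.37]
 [ 0.67  0.27 -0.88  1.62  0.22  1.35 -1.81]
 [ 0.41  0.39 -1.1   1.93  0.4   1.06 -2.43]
 [ 0.09  0.68 -0.74  1.43  0.47  1.21 -2.27]]
```

Both views agree to about 2 mm: sleeve A (0.5128,-0.2010), sleeve B (0.5125,-0.3215), pin (0.5645,0.001). The heights of 0.063 and 0.074 match. I'll grasp A and bring it over the pin.

```bash
cat >> h.py <<'E'
O=[np.pi,0,np.pi]
def st(t=""):
    o=observe();print(t,"t",round(o["time_s"],2),"p",np.round(o["eef_pos"],4),"rpy",np.round(o["orientation"],3),"F",np.round(o["ft_force"],1),"w",round(o["gripper_width"],4),"g",round(float(np.max(o["grip_force"])),1));return o
def pick(x,y):
    move_pose([x,y,.17],O);st("above")
    print(move_straight([x,y,.045],vel=.15,f_stop=15));st("down");close_gripper();st("closed")
    move_straight([x,y,.19],vel=.2);st("lifted")
E
python3 - <<'E'
from h import *
pick(.5128,-.2010)
move_pose([.5645,.001,.19],O);st("over pin")
move_straight([.5645,.001,.135],vel=.1);hold(.2);st("near tip")
for n in("side","top"):
    p,d=snapshot(n);np.savez(f"pics/{n}1.npz",p=p,d=d)
    if n=="side": cv2.imwrite("pics/s1.png",cv2.resize(p[110:230,210:370],None,fx=5,fy=5,interpolation=cv2.INTER_CUBIC)[...,::-1])
    C=cloud(n,d)
    for nm,a,b in(("sleeve",.095,.115),("pin",.03,.07)):
        X,k=near(C,(.5645,.001),.03,a,b);print(n,nm,len(X),X.mean(0).round(4) if len(X) else 0, fitc(X,.015 if nm=="sleeve" else .008).round(4) if len(X)>5 else 0,np.argwhere(k).mean(0)[::-1].round(1) if len(X) else 0)
E
```

```text
above t 2.06 p [ 0.5125 -0.202   0.17  ] rpy [-3.141 -0.     3.139] F [0.1 0.3 0.2] w 0.0857 g 0.0
False
down t 3.04 p [ 0.5134 -0.2012  0.0459] rpy [-3.141e+00  1.000e-03  3.142e+00] F [-0.6 -1.2 -0.6] w 0.0855 g 0.0
closed t 3.6 p [ 0.513  -0.2011  0.0455] rpy [-3.141  0.    -3.142] F [-1.2  0.6  6. ] w 0.0289 g 58.9
lifted t 4.47 p [ 0.5121 -0.2009  0.1887] rpy [ 3.141e+00 -2.000e-03  3.142e+00] F [-0.6  0.  -1.8] w 0.0291 g 59.1
over pin t 5.32 p [5.642e-01 2.000e-04 1.891e-01] rpy [-3.141e+00 -1.000e-03  3.141e+00] F [-0.4 -0.4 -0.7] w 0.0289 g 59.1
near tip t 6.22 p [0.5649 0.001  0.1357] rpy [-3.141e+00  1.000e-03  3.142e+00] F [-0.   0.5 -0.4] w 0.0289 g 59.1
side sleeve 50 [ 0.562  -0.0094  0.1058] [0.566  0.0017] [285.6 176.5]
side pin 54 [ 0.5641 -0.0046  0.0512] [5.671e-01 5.000e-04] [285.  190.6]
top sleeve 0 0 0 0
top pin 0 0 0 0
```

View pics/s1.png

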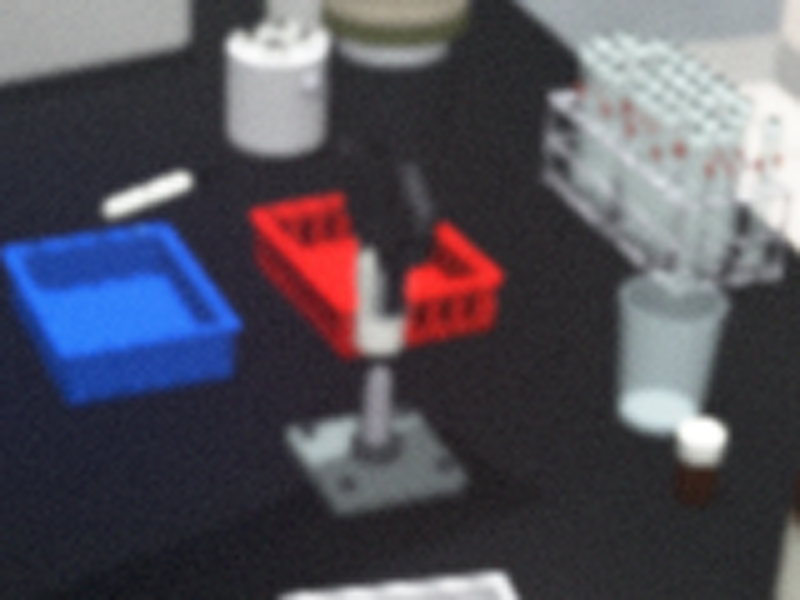

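The sleeve (crop pixel 380,320) hangs above the pin (378,390), aligned within about 1 mm. I'll lower it gently with a force stop.

```bash
cat >> h.py <<'E'
def gauge(x,y,f=8,z=.060,vel=.03):
    h=move_straight([x,y,z],vel=vel,f_stop=f);o=st(f"stop={h}");return o
E
python3 - <<'E'
from h import *
o=gauge(.5645,.001)
hold(.25);st("held")
E
```

```text
stop=True t 8.42 p [0.5649 0.0008 0.0645] rpy [-3.141e+00  1.000e-03  3.141e+00] F [-1.  -0.1  7.4] w 0.0289 g 59.7
held t 8.67 p [0.5649 0.0008 0.0645] rpy [-3.141e+00  1.000e-03  3.141e+00] F [-1.5 -0.3  7.1] w 0.0287 g 59.7
```

It slid down to TCP z 0.0645, against 0.064 for fully home, with almost no side force. Sleeve A passes and goes to the blue tray; then I'll pick B.

```bash
cat >> h.py <<'E'
def put(x,y):
    p=observe()["eef_pos"]
    move_straight([p[0],p[1],.19],vel=.15);st("off")
    move_pose([x,y,.15],O)
    print(move_straight([x,y,.044],vel=.08,f_stop=6));st("set");release();st("open")
    move_straight([x,y,.17],vel=.2);st("up")
E
python3 - <<'E'
from h import *
put(.4428,.217)
move_pose([.52,-.1,.25],O)
for n in("side","top"):
    p,d=snapshot(n);np.savez(f"pics/{n}2.npz",p=p,d=d);cv2.imwrite(f"pics/{n}2.png",cv2.resize(p[110:240,130:370] if n=="top" else p[110:320,180:380],None,fx=3,fy=3)[...,::-1])
C=cloud("top",d)
X,k=near(C,(.4428,.217),.05,.05,.08);print(len(X),X.mean(0),X.min(0),X.max(0))
X,k=near(C,(.5125,-.3215),.03,.055,.08);print(len(X),X.mean(0))
E
```

```text
off t 9.66 p [0.5643 0.0007 0.1888] rpy [-3.141e+00 -1.000e-03  3.141e+00] F [ 0.2 -0.1 -1.3] w 0.0287 g 59.9
True
set t 11.86 p [0.4425 0.2169 0.0465] rpy [-3.141e+00 -1.000e-03 -3.142e+00] F [-0.  -0.7  7.3] w 0.0291 g 60.5
open t 12.45 p [0.4417 0.2165 0.0457] rpy [-3.141e+00 -3.000e-03 -3.142e+00] F [-0.2 -0.4 -0. ] w 0.0855 g 0.0
up t 13.22 p [0.4423 0.2165 0.169 ] rpy [-3.14  -0.004  3.142] F [0.4 0.3 0. ] w 0.0851 g 0.0
61 [0.44231269 0.21787876 0.06194901] [0.42894366 0.20337305 0.05092527] [0.45603299 0.23233249 0.06738362]
51 [ 0.51182182 -0.32187919  0.06172139]
```

View pics/side2.png

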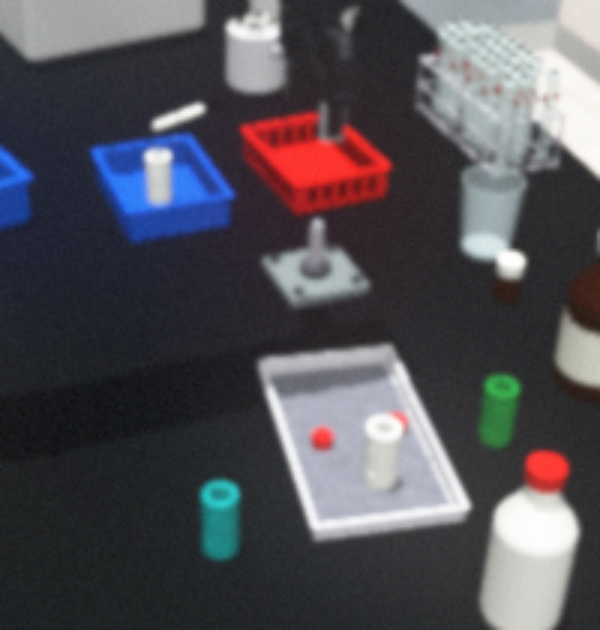

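The view (crop) shows A upright in the small blue tray (158,175), B waiting at (382,450), and the caps where they were. Next I'll pick B and gauge it.

Run:
```python
from h import *
pick(.5122,-.3215)
move_pose([.5645,.001,.19],O)
move_straight([.5645,.001,.135],vel=.1)
o=gauge(.5645,.001)
hold(.3);st("held")
```

```text
above t 15.53 p [ 0.5134 -0.3193  0.1709] rpy [ 3.141e+00  1.000e-03 -3.139e+00] F [ 0.3 -0.2  0.3] w 0.0854 g 0.0
False
down t 16.51 p [ 0.5129 -0.3216  0.0461] rpy [-3.141e+00  1.000e-03 -3.141e+00] F [-0.4 -0.7  0.1] w 0.0853 g 0.0
closed t 17.07 p [ 0.5125 -0.3217  0.0454] rpy [-3.141e+00  1.000e-03  3.142e+00] F [-0.9 -0.5  3.5] w 0.0278 g 59.0
lifted t 17.94 p [ 0.5115 -0.3213  0.1886] rpy [ 3.141e+00 -2.000e-03  3.142e+00] F [-0.2 -0.6 -0.5] w 0.0281 g 58.7
stop=True t 21.27 p [5.652e-01 3.000e-04 9.460e-02] rpy [-3.141e+00  1.000e-03  3.141e+00] F [ 2.4 -2.2 -1.1] w 0.028 g 59.0
held t 21.57 p [5.65e-01 3.00e-04 9.48e-02] rpy [-3.141e+00  1.000e-03  3.141e+00] F [ 5.2 -1.4 -1.4] w 0.0277 g 58.9
```

It stopped at z 0.0948, matching the 0.095 expected for a shrunken sleeve. The vertical force reads low, though, with some side force, so I'll re-press lightly to rule out a jam.

Run:
```python
from h import *
for dx in(.0,.0008):
    move_straight([.5645+dx,.0005,.099],vel=.05);hold(.1);st("back")
    o=gauge(.5645+dx,.0005,f=10,vel=.02);hold(.3);st("held")
    if o["eef_pos"][2]<.085:break
```

```text
back t 21.93 p [0.5643 0.0007 0.099 ] rpy [-3.141 -0.     3.142] F [ 0.8 -0.1  0.5] w 0.0276 g 59.0
stop=True t 22.56 p [5.653e-01 3.000e-04 9.460e-02] rpy [-3.141e+00  1.000e-03  3.141e+00] F [-0.9 -0.6  5.2] w 0.0281 g 59.9
held t 22.86 p [5.653e-01 3.000e-04 9.460e-02] rpy [-3.141e+00  1.000e-03  3.141e+00] F [0.  0.1 4.7] w 0.0282 g 59.9
back t 23.21 p [5.651e-01 5.000e-04 9.880e-02] rpy [-3.141e+00  1.000e-03  3.141e+00] F [ 0.3 -0.3  0.1] w 0.0277 g 59.1
stop=True t 23.82 p [5.654e-01 3.000e-04 9.460e-02] rpy [-3.140e+00  1.000e-03  3.141e+00] F [-0.7 -0.5  5.5] w 0.028 g 60.0
held t 24.12 p [5.654e-01 3.000e-04 9.460e-02] rpy [-3.140e+00  1.000e-03  3.141e+00] F [-1.5  0.3  5.9] w 0.0279 g 60.0
```

Three presses from two x positions all stop hard at z 0.0946, this time with vertical force and little side force. Sleeve B is shrunken, so it goes in the red basket.

Run:
```python
from h import *
put(.6421,.2303)
move_pose([.5,-.1,.25],O);hold(.3);st()
for n in("side","top"):
    p,d=snapshot(n);C=cloud(n,d)
    if n=="side":cv2.imwrite("pics/side3.png",cv2.resize(p[110:310,180:380],None,fx=3,fy=3)[...,::-1])
    else:
        for c in((.4428,.217),(.6421,.2303)):
            X,k=near(C,c,.05,.05,.08);print(len(X),X.mean(0),X.min(0),X.max(0))
```

```text
off t 24.92 p [5.649e-01 1.000e-04 1.891e-01] rpy [-3.140e+00 -1.000e-03  3.141e+00] F [-0.3  0.5 -0.6] w 0.0281 g 59.0
True
set t 27.09 p [0.6418 0.2302 0.0465] rpy [-3.141e+00 -1.000e-03 -3.142e+00] F [-0.5 -1.   6. ] w 0.0278 g 59.7
open t 27.69 p [0.641  0.2298 0.0451] rpy [-3.141e+00 -3.000e-03 -3.141e+00] F [0.5 0.3 0.5] w 0.0852 g 0.0
up t 28.47 p [0.6417 0.2298 0.1686] rpy [-3.14  -0.004 -3.141] F [ 0.2  0.4 -0.3] w 0.0852 g 0.0
 t 30.14 p [ 0.5002 -0.0994  0.25  ] rpy [ 3.141  0.    -3.141] F [0.9 0.1 1. ] w 0.0852 g 0.0
61 [0.44246795 0.21790104 0.06183492] [0.42891244 0.20440145 0.05030967] [0.45597587 0.23343342 0.06951959]
67 [0.6415934  0.23148617 0.06097565] [0.62729574 0.21679182 0.05016817] [0.65551004 0.24670366 0.06795742]
```

View pics/side3.png

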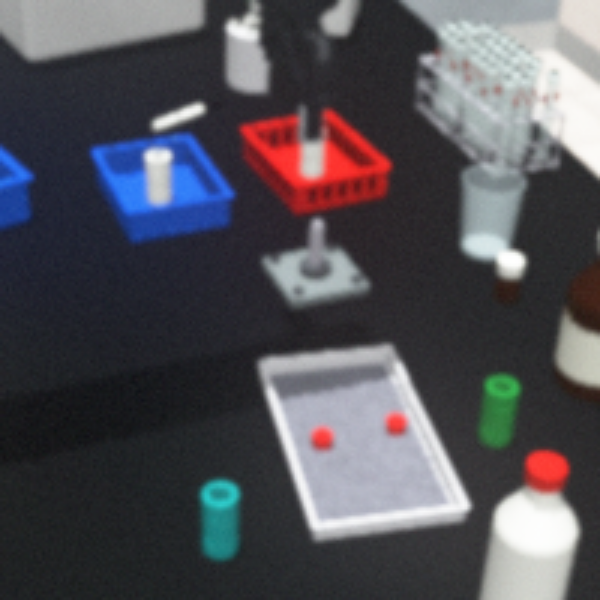

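A stands in the blue tray at (158,175) and B in the red basket at (312,155). The caps at (322,438) and (397,423) and everything else in view are undisturbed.

```bash
python3 -c "
from workcell import *
print(hand_in())"
```

```text
the job is handed in; nothing more can be done
None
```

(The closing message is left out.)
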